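# Eject a bearing and trap it on the slide

### The arm

A 6-joint arm with a two-finger parallel gripper is mounted at the origin on a cart in front of the work surface, level with it; the furniture and walls round the work are solid. World frame = base frame: x ahead of the robot, y to its left, z up, the work surface at z = 0. Lengths are in m, angles in rad, forces in N, time in s.
With the tool pointing down it reaches from about 0.325 to 1 m from the base axis. Payload 5.1 kg.
Tool frame: the origin (TCP) lies at the very end of the fingers, on their centre line; the grasp point (between the pads) lies 19 mm behind it; z points along the fingers, x is the direction in which the jaws open and shut, and the axes are right-handed (so a half turn about z gives the same grasp; the last joint's range is limited). The gripper opens to 85 mm and grips with 20 to 120 N. Pads are 22 mm wide; open, the fingers measure 114 mm over their backs; the gripper's body (76 mm by 85 mm) begins 54 mm behind the grasp point. The pads swing forward as they close: fully open they stand 13 mm farther back than shut.
Start: joints at [-1.25, 0.124, 1.65, -0, 1.367, -0.083], TCP at [0.255, -0.598, 0.231] pointing down, gripper open.
Joint ranges: [-2.61, 2.61], [-1.02, 2.33], [0.03, 2.71], [-1.35, 4.49], [0.32, 2.68], [-2.91, 2.91]. Speed limits (rad/s): [2.57, 2.57, 3.14, 3.14, 3.14, 3.14].

### API

Orientations are given as a unit quaternion [x, y, z, w].
In Python, from bench import bot, read_camera gives the robot as it stands. The module is installed in compiled form; this text tells all that it offers.
- The arm moves only by the shell command python3 -m crank 'ROWS' [FORCE]. ROWS is JSON, a list of rows, each an object of numbers: "x", "y", "z": the shift along the world's x, y, z in cm; "roll": the turn about the world's z in units of 10 degrees (1.0 is 10 degrees); "claw": the closure, from -1 (fully open) to 1 (shut). A call has 1 to 12 rows; each row shifts and turns the commanded pose from where the row before left it; what a row does not reach is not made up. A row lasts 1/8 s, in which the tool goes at most 62.5 mm and 10.7 degrees, less where a joint would pass 70% of its speed; a pose out of reach is approached as far as the arm can. A call with a gripper value outside its range is refused whole. The fingers move at their own pace and stop on an object; FORCE is the grip in N (left out, the last holds). Time passes only in rows, so rows that do not move let the fingers close. It gives the time, the measured TCP pose, the force and the opening at its end, in the units of the state.
- bot.get_state(): the state, without advancing time (a new reading comes with each control period).
- read_camera(name): name is "side" or "top"; returns a dict with "img" (480x640x3 uint8, blue, green, red), "fx", "fy", "cx", "cy" (pixels), "T" (4x4, takes a point from camera to world coordinates). Camera axes: x right, y down, z forward; pixel columns grow to the right and rows downward; lengths in m; the calibration is good to about 2 mm. A picture is of the moment at which its call begins. There is no depth.
- bot.job_done(): hands the job in, once; it reports no verdict.
The state is a dict: "time_s": time; "qpos": joint angles; "qd": joint speeds; "effort": joint torques, N m; "ee_pos": TCP position; "orientation": TCP orientation; "force": force on the tool from outside, world axes, zero at the start; "moment": the same for the moment, N m; "width": finger opening in m.
Only numpy, scipy, OpenCV 4.12 (cv2) and the standard library are available. Lean on these libraries where they do the work, as an engineer would, in place of code of your own. Each camera call takes 0.05 s, during which the arm holds its last target.

### The job

Press the red spring ejector down with one finger so that the steel bearing pops up out of its nest, and with the other finger stop it on the sloping slide, clear of the nest, before it runs off the lower end. Do not pick the bearing up, and leave the other things on the bench alone; finish while holding it there, at rest and lying flat on the slide, with the finger still against it.

Things in the scene. Friction and masses are not known exactly. Their poses are not given: they have to be found in the camera images.
- ejector_slide: Sloping bearing slide with ejector, fixed to the bench; grey base 270 x 104 mm. Origin: centre of the base, on the bench. Own frame: the bare aluminium slide rises 20 degrees toward +x (away from the robot at yaw 0), face at z = 62 mm + 0.364 x, from the open lower end at x = -122 to the nest at x = +33 mm. Blue side walls, inner faces at y = -33 and +33 mm, rise 12 mm off the face.
- nest_lip (a point): Middle of the lower lip of the nest, at the slide's x = +33 mm, 74 mm above the bench. The nest is a recess 8 mm deep, 66 mm long up the slope from here, with a block behind. Polished, friction about 0.1: once lifted out, the bearing slides down at about 2.4 m/s2 and runs off the lower end in about 0.4 s, so the stopping finger must wait between the walls before the ejector is down. Fixed.
- ejector (a joint): Travel of the red ejector: 0 as it stands, grows as it is pressed straight down, 0.010 m fully down. A spring drives it back up (1.4 N at the top, about 5 N at the bottom, about 7 N with the bearing's weight). It raises a plate under the bearing by the same amount, at right angles to the slope; the nest is 8 mm deep, so the bearing comes free at about 0.008 m.
- ejector_top (a point): Centre of the flat level top of the red ejector, 28 mm (slide's x) by 30 mm (y), outside the blue wall at the slide's x = -52, y = +60 mm; 65.5 mm above the bench as it stands, 55.5 mm pressed. Moves with the ejector.
- catch_point (a point): Point on the slide's face, mid-width, beside the ejector: 60 mm in the slide's -y from the ejector's centre, 43 mm above the bench. The fully pressed ejector's top is 12.5 mm higher than this point, so of two fingertips at equal height, one on the ejector and one between the walls, the second leaves a gap that the 16 mm thick bearing cannot pass. Fixed.
- slide_end (a point): Middle of the open lower edge of the slide, 18 mm above the bench; beyond it the bearing drops off. Fixed.
- bearing: Steel ball bearing, ring 62 mm across, 16 mm thick, 0.2 to 0.3 kg. Starts lying in the nest, sunk 8 mm, tilted 20 degrees with the slope. Origin: centre of its underside (the face on the slide), z along its axis.
- small_bearing: Bystander: small ball bearing, ring 52 mm across and 16 mm high, lying flat on the bench beside the slide. Origin: centre of its underside.
- tape_measure: Bystander: yellow and black tape measure, 38 x 84 x 66 mm high. Origin: centre of its underside.
- calculator: Bystander: grey pocket calculator, 125 x 78 x 17 mm, lying flat. Origin: centre of its underside.
- mug: Bystander: orange mug, 81 mm across without its handle, 101 mm high, standing. Origin: centre of its underside.
- tape_roll: Bystander: roll of blue tape, 85 mm across and 24 mm high, lying flat. Origin: centre of its underside.
There are look-alikes about, which are no part of the job. Leave any brown or yellow look-alike of the bearing alone.

How it is judged:
On the way:
1. the ejector is pressed while the bearing lies in its nest (value of joint ejector above 0.005 m and x of bearing in the frame of ejector_slide above 0.045 m).
At the end, for the whole second after the job is handed in: The bearing lies flat on the slide (20 degrees tilt, within about 6), wholly out of the nest (its centre at x < 10 mm in the slide's frame) and short of the lower end (x > -105 mm), between the walls, at rest (under 20 mm/s), with a finger bearing on it (over 0.1 N) (x of bearing in the frame of ejector_slide between -0.105 and 0.01 m and y of bearing in the frame of ejector_slide between -0.01 and 0.01 m and angle between bearing's own z axis and vertical between 0.25 and 0.45 rad and angle between the z axis of bearing and the z axis of ejector_slide, either way round below 0.45 rad and linear speed of bearing below 0.02 m/s and contact force between the fingers and bearing above 0.1 N); the arm keeps its last pose, push and grip.
It fails at once if the bearing runs off the lower end or leaves the slide sideways (x of bearing in the frame of ejector_slide below -0.118 m or y of bearing in the frame of ejector_slide above 0.03 m or y of bearing in the frame of ejector_slide below -0.03 m).
It fails at once if the bearing is lifted off the slide (z of bearing in the frame of ejector_slide above 0.108 m or (x of bearing in the frame of ejector_slide below 0 m and z of bearing in the frame of ejector_slide above 0.08 m)).
It fails at once if another thing on the bench is disturbed (distance of any of small_bearing, tape_measure, calculator, mug, tape_roll from where it was at the start of the episode above 0.02 m).
It also fails if it takes over 40 s, if anything falls off the work surface, if the arm or the gripper's body presses on something with over 40 N, if the wrist force passes 120 N, or if a joint passes its speed limit or range.

## Working session

There is one attempt and no reset: what is moved stays moved. The work goes in short steps, Python scripts to look and compute and a shell command to move; the robot and the scene stay as the last step left them, time stands still between calls to the robot, and variables do not carry over. Pictures are saved under pics/ and viewed, and the job is handed in when it is done.

```bash
mkdir -p pics
python3 - <<'E'
from bench import bot, read_camera
import cv2
s=bot.get_state(); print(s)
for n in("top","side"):
    c=read_camera(n); cv2.imwrite(f"pics/{n}0.png",c["img"]); print(n,c["fx"],c["fy"],c["cx"],c["cy"],c["T"])
E
```

```text
{'time_s': 0.0, 'qpos': array([-1.24960067e+00,  1.24509148e-01,  1.65169181e+00, -7.17831760e-06,
        1.36751936e+00, -8.25876561e-02]), 'qd': array([ 6.63378427e-04, -4.98013087e-05, -2.51109403e-05,  7.99244292e-05,
        4.61414164e-04, -5.91596454e-04]), 'effort': array([-3.66874112e-03, -4.23618042e+01, -3.65453804e+01, -8.07026663e-05,
        7.03713289e-03,  1.89507102e-05]), 'ee_pos': array([ 0.25516625, -0.59714241,  0.23003989]), 'orientation': array([ 8.34535791e-01, -5.50952703e-01, -8.38598637e-04, -6.54598396e-04]), 'force': array([-0.69362997, -0.89467192,  0.4472745 ]), 'moment': array([0.00981738, 0.02382617, 0.06765968]), 'width': 0.0854884802580862}
top 491.7759270081694 491.7759270081694 320.7613511813992 242.34256785734897 [[-0.01387677 -0.99150007  0.12936402  0.42527737]
 [-0.99971585  0.01124976 -0.02101584  0.04892103]
 [ 0.01938189 -0.1296189  -0.99137444  1.18436983]
 [ 0.          0.          0.          1.        ]]
side 493.8654052320423 493.8654052320423 325.9616902883945 239.38863173449434 [[-0.99544407 -0.06397369  0.07069984  0.45607393]
 [-0.09342331  0.5062148  -0.8573323   1.21252597]
 [ 0.01905741 -0.86003136 -0.50988515  0.76714025]
 [ 0.          0.          0.          1.        ]]
```

View pics/top0.png

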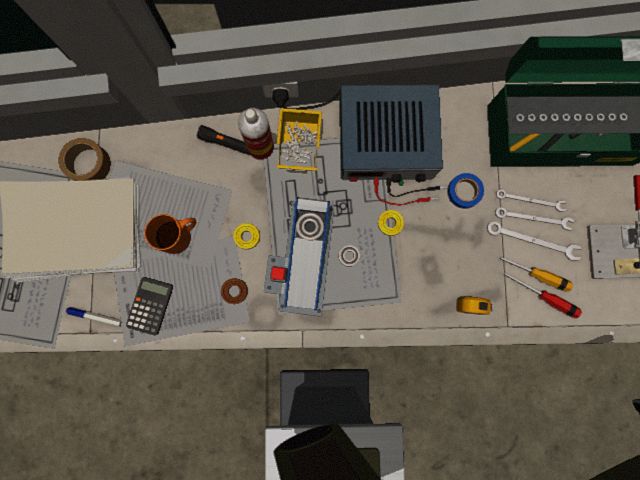

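View pics/side0.png

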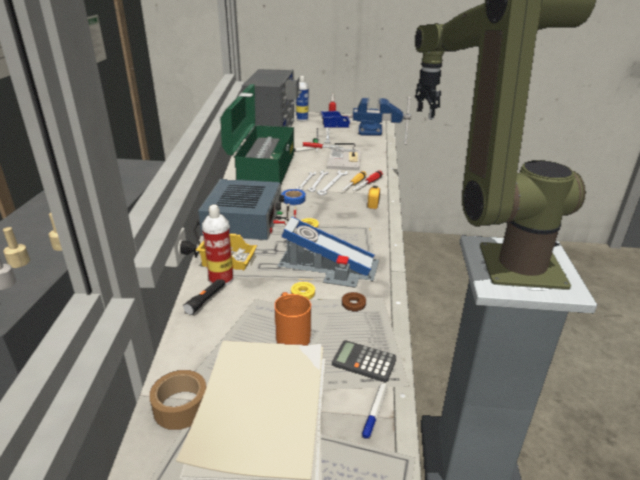

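The top view shows the slide at about (305,255) with the bearing in its nest at (311,226) and the red ejector at (278,274). A brown ring at (234,290) and a yellow ring at (246,236) lie nearby. In the side view the red ejector is at (342,262). Next I measure the positions.

```bash
cat > h.py <<'E'
import numpy as np, cv2
from bench import bot, read_camera
def ray(c,u,v):
    d=c["T"][:3,:3]@np.array([(u-c["cx"])/c["fx"],(v-c["cy"])/c["fy"],1]); return c["T"][:3,3],d
def onz(c,u,v,z):
    o,d=ray(c,u,v); return o+d*(z-o[2])/d[2]
def proj(c,p):
    q=np.linalg.inv(c["T"])@np.append(p,1); return c["fx"]*q[0]/q[2]+c["cx"],c["fy"]*q[1]/q[2]+c["cy"]
def tri(a,b):
    (o1,d1),(o2,d2)=a,b
    t=np.linalg.lstsq(np.c_[d1,-d2],o2-o1,rcond=None)[0]; p=o1+d1*t[0];q=o2+d2*t[1]; return (p+q)/2,np.linalg.norm(p-q)
E
python3 - <<'E'
from h import *
c=read_camera("top"); s=read_camera("side")
def red(img,box):
    x0,y0,x1,y1=box; h=cv2.cvtColor(img,cv2.COLOR_BGR2HSV)[y0:y1,x0:x1].astype(int)
    m=(((h[...,0]<8)|(h[...,0]>172))&(h[...,1]>150)&(h[...,2]>110))
    v,u=np.nonzero(m); return u.mean()+x0,v.mean()+y0,len(u),u.min()+x0,u.max()+x0,v.min()+y0,v.max()+y0
rt=red(c["img"],(262,255,296,295)); rs=red(s["img"],(325,245,360,275)); print(rt,rs)
print("ejector top", onz(c,rt[0],rt[1],.0655), tri(ray(c,*rt[:2]),ray(s,*rs[:2])))
h=cv2.cvtColor(c["img"],cv2.COLOR_BGR2HSV)
m=((h[...,0]>95)&(h[...,0]<125)&(h[...,1]>110)&(h[...,2]>50)).astype(np.uint8); m[:190]=0;m[320:]=0;m[:,:262]=0;m[:,345:]=0
n,l,st,ce=cv2.connectedComponentsWithStats(m)
for i in range(1,n):
    if st[i,4]>15: print(st[i],ce[i])
for nm,cc,b in(("t",c,(220,180,360,330)),("s",s,(260,205,400,305))):
    x0,y0,x1,y1=b; cv2.imwrite(f"pics/z{nm}.png",cv2.resize(cc["img"][y0:y1,x0:x1],None,fx=5,fy=5,interpolation=cv2.INTER_CUBIC))
E
```

```text
(np.float64(277.2857142857143), np.float64(273.11038961038963), 154, np.int64(271), np.int64(284), np.int64(267), np.int64(279)) (np.float64(341.9428571428571), np.float64(259.45714285714286), 70, np.int64(337), np.int64(347), np.int64(256), np.int64(263))
ejector top [0.50189298 0.12498946 0.0655    ] (array([0.50232069, 0.12519489, 0.0624883 ]), np.float64(0.0004419387423904705))
[284 198  14 109 236] [290.88135593 250.99152542]
[315 201  15 110 235] [322.26382979 253.60425532]
```

View pics/zt.png

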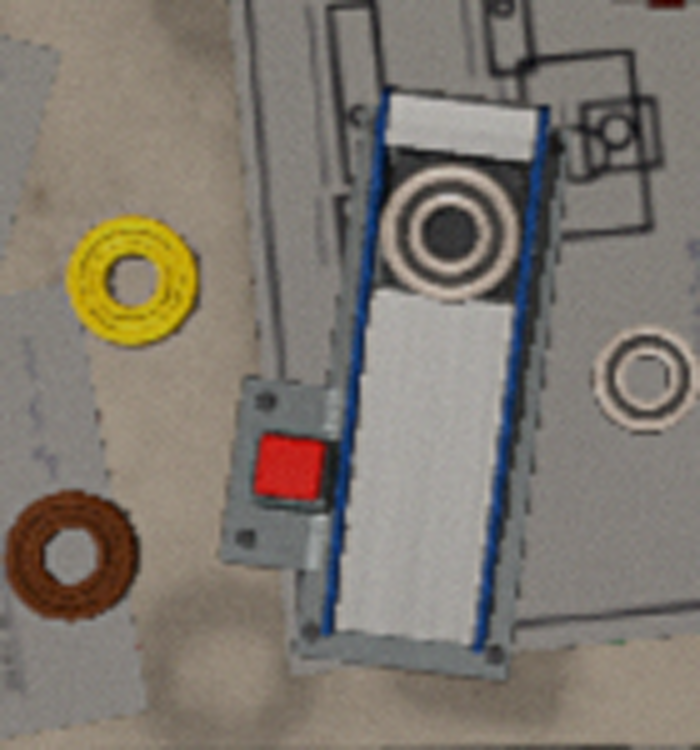

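View pics/zs.png

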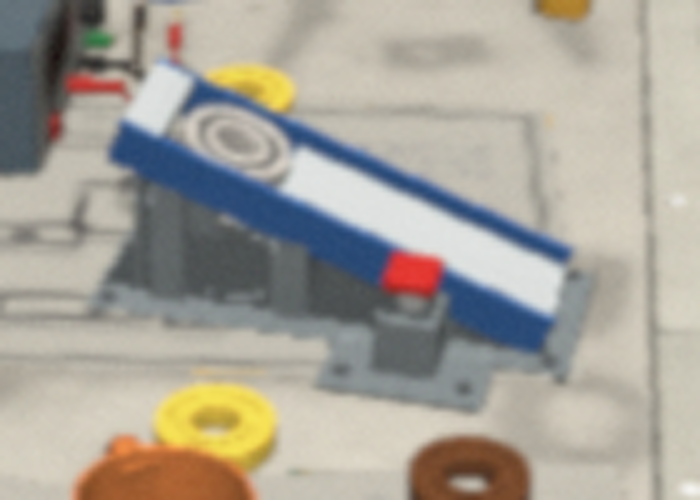

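The zoomed top view shows the slide face's lower edge running from (333,630) to (473,645) and the nest lip from (372,290) to (515,303). The bearing is at (451,232) and the ejector at (290,467), all in zoomed pixels. From these I get the yaw and origin.

Run:
```python
from h import *
c=read_camera("top"); s=read_camera("side")
P=lambda a,b,z: onz(c,220+(a+.5)/5-.5,180+(b+.5)/5-.5,z)
e1,e2=P(333,630,.018),P(473,645,.018); l1,l2=P(372,290,.074),P(515,303,.074)
e=(e1+e2)/2; l=(l1+l2)/2; b=P(451,232,.092)
d=l-e; print("len",np.hypot(d[0],d[1]),"exp .155; widths",np.linalg.norm(e1-e2),np.linalg.norm(l1-l2))
yaws=[np.arctan2(d[1],d[0]),*(np.arctan2(-(q[0]-p[0]),(q[1]-p[1])) for p,q in((e2,e1),(l2,l1)))]
print("yaws",np.degrees(yaws)); db=b-e; print("bearing",b,np.degrees(np.arctan2(db[1],db[0])))
E=onz(c,277.29,273.11,.0655)
for y in (yaws[0],np.radians(-6),np.arctan2(db[1],db[0])):
    R=np.array([[np.cos(y),-np.sin(y)],[np.sin(y),np.cos(y)]])
    print(np.degrees(y),"origin from e",e[:2]-R@[-.122,0],"from l",l[:2]-R@[.033,0],"from ej",E[:2]-R@[-.052,.06],"catch",E[:2]-R@[0,.06],"mid",E[:2]-R@[0,.03])
# bystander positions
for n,a,b_,z in(("small",645,380,.016),("brown",72,555,.016),("yellow",132,281,.016)): print(n,P(a,b_,z))
```

```text
len 0.1552614624271138 exp .155; widths 0.06616788324264018 0.06542220902759965
yaws [-7.76739765 -6.8600596  -5.88658936]
bearing [0.60517023 0.0499092  0.092     ] -7.798982361440388
-7.76739764602866 origin from e [0.54544403 0.05815747] from l [0.54570309 0.05812213] from ej [0.54530753 0.05850235] catch [0.49378463 0.06553024] mid [0.49783919 0.09525499]
-6.000000000000001 origin from e [0.54589506 0.06189352] from l [0.54558109 0.05711156] from ej [0.54733717 0.05987294] catch [0.49562203 0.06530842] mid [0.49875789 0.09514408]
-7.798982361440388 origin from e [0.54543492 0.05809083] from l [0.54570556 0.05814016] from ej [0.54527087 0.05847842] catch [0.49375186 0.06553472] mid [0.4978228  0.09525723]
small [ 0.54502089 -0.04196574  0.016     ]
brown [0.46530574 0.23036389 0.016     ]
yellow [0.59555969 0.20290073 0.016     ]
```

```bash
python3 -m crank '[{"x":1.7,"y":4.9,"roll":-0.25,"claw":-0.07},{"x":1.7,"y":4.9,"roll":-0.25},{"x":1.7,"y":4.9,"roll":-0.25},{"x":1.7,"y":4.9,"roll":-0.25},{"x":1.7,"y":4.9,"roll":-0.25},{"x":1.7,"y":4.9,"roll":-0.25},{"x":1.7,"y":4.9,"roll":-0.25},{"x":1.7,"y":4.9,"roll":-0.25},{"x":1.7,"y":4.9,"roll":-0.25},{"x":1.7,"y":4.9,"roll":-0.25},{"x":1.7,"y":4.9,"roll":-0.25},{"x":1.7,"y":4.9,"roll":-0.25}]'
```

```text
invalid input at $[0]: expected keys x, y, z, roll, claw
```

All keys are needed in each row.

```bash
python3 -m crank '[{"x":1.7,"y":4.9,"z":0,"roll":-0.25,"claw":-0.07},{"x":1.7,"y":4.9,"z":0,"roll":-0.25,"claw":-0.07},{"x":1.7,"y":4.9,"z":0,"roll":-0.25,"claw":-0.07},{"x":1.7,"y":4.9,"z":0,"roll":-0.25,"claw":-0.07},{"x":1.7,"y":4.9,"z":0,"roll":-0.25,"claw":-0.07},{"x":1.7,"y":4.9,"z":0,"roll":-0.25,"claw":-0.07},{"x":1.7,"y":4.9,"z":0,"roll":-0.25,"claw":-0.07},{"x":1.7,"y":4.9,"z":0,"roll":-0.25,"claw":-0.07},{"x":1.7,"y":4.9,"z":0,"roll":-0.25,"claw":-0.07},{"x":1.7,"y":4.9,"z":0,"roll":-0.25,"claw":-0.07},{"x":1.7,"y":4.9,"z":0,"roll":-0.25,"claw":-0.07},{"x":1.7,"y":4.9,"z":0,"roll":-0.25,"claw":-0.07}]'
```

```text
time_s: 1.8
ee_pos: [0.4597, -0.008, 0.2316]
orientation: [-0.663, 0.749, -0.0, 0.0]
force: [0.6, -1.6, -0.5]
width: 0.0455
```

```bash
python3 -m crank '[{"x":1.3,"y":3.4,"z":-1,"roll":-0.08,"claw":-0.07},{"x":1.3,"y":3.4,"z":-3,"roll":0,"claw":-0.07},{"x":1.2,"y":3.4,"z":-3,"roll":0,"claw":-0.07},{"x":0,"y":0,"z":-3,"roll":0,"claw":-0.07},{"x":0,"y":0,"z":0,"roll":0,"claw":-0.07},{"x":0,"y":0,"z":0,"roll":0,"claw":-0.07}]'
python3 - <<'E'
from h import *
s=bot.get_state(); print(s["ee_pos"],s["orientation"],s["force"],s["width"])
q=s["orientation"];print(np.degrees(2*np.arctan2(q[1],q[0])))
for nm,b in(("top",(220,160,380,330)),("side",(260,165,400,305))):
    c=read_camera(nm);x0,y0,x1,y1=b; cv2.imwrite(f"pics/{nm}1.png",cv2.resize(c["img"][y0:y1,x0:x1],None,fx=4,fy=4,interpolation=cv2.INTER_CUBIC))
E
```

```text
time_s: 2.55
ee_pos: [0.498, 0.0921, 0.1326]
orientation: [-0.658, 0.753, -0.0, 0.001]
force: [-0.4, 0.2, -0.2]
width: 0.0453
[0.49800422 0.09208544 0.13255535] [-6.58107207e-01  7.52923794e-01 -4.92257613e-04  6.48987633e-04] [-0.41011932  0.24025708 -0.17018532] 0.045284666591398695
262.3113870892198
```

View pics/side1.png

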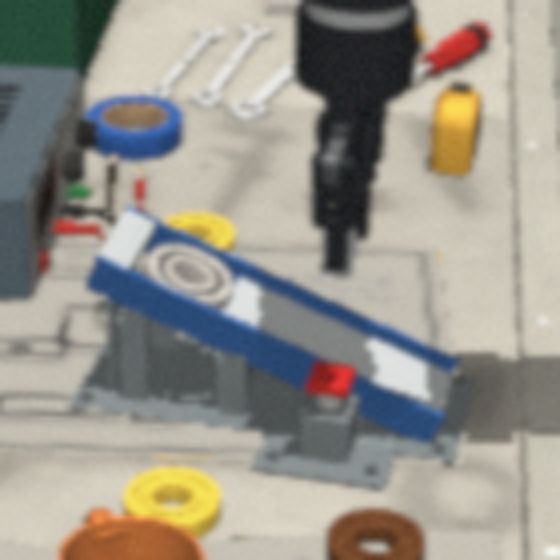

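View pics/top1.png

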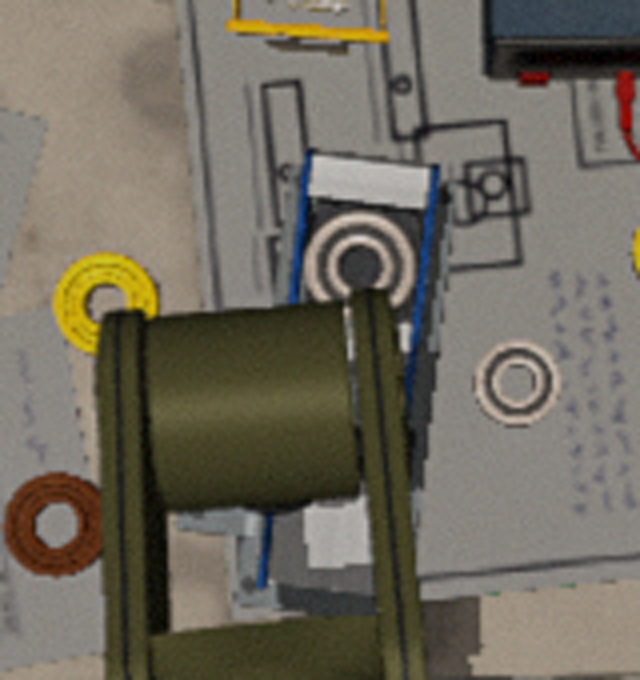

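The side view shows the near fingertip at zoomed (338,270), above the red ejector. The top view is hidden by the arm. I check the tip's height and place by ray and nudge y.

```bash
python3 -m crank '[{"x":0,"y":0.3,"z":-3,"roll":0,"claw":-0.07},{"x":0,"y":0,"z":-0.5,"roll":0,"claw":-0.07},{"x":0,"y":0,"z":0,"roll":0,"claw":-0.07},{"x":0,"y":0,"z":0,"roll":0,"claw":-0.07}]'
python3 - <<'E'
from h import *
s=bot.get_state(); print(s["ee_pos"])
c=read_camera("side"); b=(300,190,390,280);x0,y0,x1,y1=b
cv2.imwrite("pics/side2.png",cv2.resize(c["img"][y0:y1,x0:x1],None,fx=6.5,fy=6.5,interpolation=cv2.INTER_CUBIC))
p=s["ee_pos"];y=np.radians(-7.8);v=np.array([-np.sin(y),np.cos(y),0])*.03
for k in(v,-v):
  for dz in (0,.007):
    u=proj(c,p+k+[0,0,dz]); print(k,dz,((np.array(u)-[x0,y0]+.5)*6.5).round())
E
```

```text
time_s: 3.15
ee_pos: [0.4983, 0.0952, 0.0978]
orientation: [-0.658, 0.753, -0.001, 0.001]
force: [-0.7, -0.1, 0.3]
width: 0.0458
[0.4982943  0.09519205 0.09775568]
[0.00407147 0.02972244 0.        ] 0 [280. 380.]
[0.00407147 0.02972244 0.        ] 0.007 [280. 365.]
[-0.00407147 -0.02972244 -0.        ] 0 [308. 306.]
[-0.00407147 -0.02972244 -0.        ] 0.007 [309. 292.]
```

View pics/side2.png

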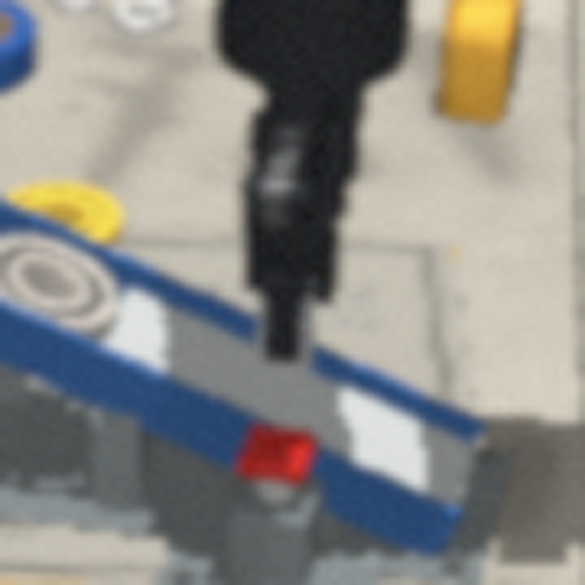

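The near tip shows at zoomed (283,358), about 8–10 mm above the TCP height and over the ejector, as expected. I lower it to just above contact.

```bash
python3 -m crank '[{"x":0,"y":0,"z":-2,"roll":0,"claw":-0.07},{"x":0,"y":0,"z":-1.3,"roll":0,"claw":-0.07},{"x":0,"y":0,"z":0,"roll":0,"claw":-0.07},{"x":0,"y":0,"z":0,"roll":0,"claw":-0.07}]'
python3 - <<'E'
from h import *
s=bot.get_state(); print(s["ee_pos"],s["force"])
c=read_camera("side"); b=(300,190,390,280);x0,y0,x1,y1=b
cv2.imwrite("pics/side3.png",cv2.resize(c["img"][y0:y1,x0:x1],None,fx=6.5,fy=6.5,interpolation=cv2.INTER_CUBIC))
E
```

```text
time_s: 3.7
ee_pos: [0.4978, 0.0953, 0.0639]
orientation: [-0.658, 0.753, -0.0, 0.0]
force: [-0.3, -0.1, 1.0]
width: 0.0456
[0.49777756 0.0952935  0.06388018] [-0.28047724 -0.10831227  0.97467728]
```

View pics/side3.png

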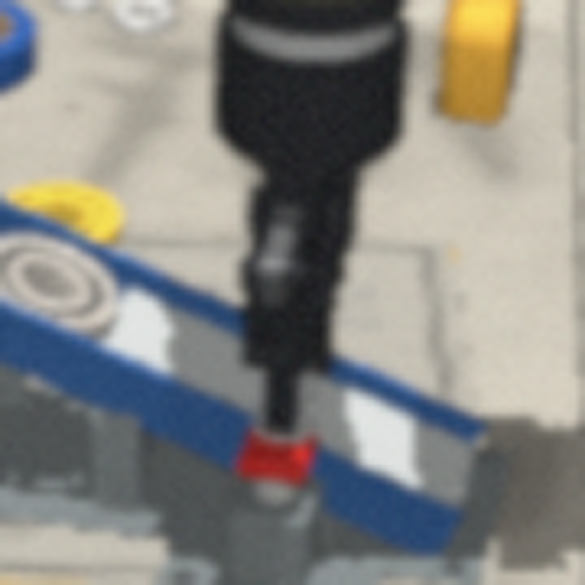

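The near finger is right over the centre of the red ejector, at about (281,435). I press in steps.

```bash
python3 -m crank '[{"x":0,"y":0,"z":-0.5,"roll":0,"claw":-0.07},{"x":0,"y":0,"z":0,"roll":0,"claw":-0.07}]'
python3 -m crank '[{"x":0,"y":0,"z":-0.4,"roll":0,"claw":-0.07},{"x":0,"y":0,"z":0,"roll":0,"claw":-0.07}]'
```

```text
time_s: 4.0
ee_pos: [0.4981, 0.0954, 0.059]
orientation: [-0.658, 0.753, -0.0, 0.001]
force: [0.7, -0.6, 5.1]
width: 0.0454
time_s: 4.25
ee_pos: [0.4982, 0.0954, 0.0552]
orientation: [-0.658, 0.753, -0.0, 0.001]
force: [-0.5, 0.2, 5.5]
width: 0.0457
```

```bash
python3 -m crank '[{"x":0,"y":0,"z":-0.3,"roll":0,"claw":-0.07},{"x":0,"y":0,"z":0,"roll":0,"claw":-0.07}]'
python3 - <<'E'
from h import *
s=bot.get_state(); print(s["ee_pos"],s["force"])
c=read_camera("side"); b=(280,190,390,280);x0,y0,x1,y1=b
cv2.imwrite("pics/side4.png",cv2.resize(c["img"][y0:y1,x0:x1],None,fx=6.5,fy=6.5,interpolation=cv2.INTER_CUBIC))
E
```

```text
time_s: 4.5
ee_pos: [0.4985, 0.0955, 0.0531]
orientation: [-0.658, 0.753, -0.0, 0.001]
force: [-2.8, -0.7, 9.4]
width: 0.0459
[0.4984557  0.09552256 0.05309228] [-2.82607876 -0.66800411  9.37300141]
```

View pics/side4.png

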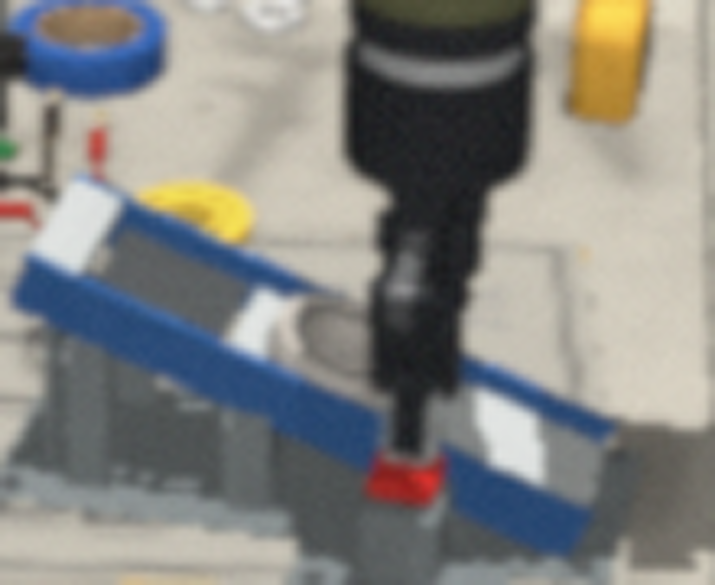

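The bearing has left the nest and lies against the waiting finger, at about zoomed (335,340). I let it settle and check its place and tilt.

```bash
python3 -m crank '[{"x":0,"y":0,"z":0,"roll":0,"claw":-0.07},{"x":0,"y":0,"z":0,"roll":0,"claw":-0.07},{"x":0,"y":0,"z":0,"roll":0,"claw":-0.07},{"x":0,"y":0,"z":0,"roll":0,"claw":-0.07}]'
python3 - <<'E'
from h import *
s=bot.get_state(); print(s["ee_pos"],s["force"])
for nm,b in(("side",(300,205,365,265)),("top",(270,180,350,320))):
    c=read_camera(nm); x0,y0,x1,y1=b; f=min(760/(x1-x0),580/(y1-y0))
    cv2.imwrite(f"pics/{nm}5.png",cv2.resize(c["img"][y0:y1,x0:x1],None,fx=f,fy=f,interpolation=cv2.INTER_CUBIC)); print(nm,f)
    # expected outline if flat, for several slide x: top-face centre & extremes
    y=np.radians(-7.8);o=np.array([.5455,.0583,0]);ex=np.array([np.cos(y),np.sin(y),0]);ey=np.array([-np.sin(y),np.cos(y),0]);ez=np.array([0,0,1.])
    t=np.radians(20);a=ex*np.cos(t)+ez*np.sin(t);n=-ex*np.sin(t)+ez*np.cos(t)
    for X in(0,-.01,-.02):
        p=o+ex*X+ez*(.062+.364*X)+n*.016
        print(X,[tuple(((np.array(proj(c,q))-[x0,y0]+.5)*f).round().astype(int).tolist()) for q in(p,p+a*.031,p-a*.031,p+ey*.031,p-ey*.031)])
E
```

```text
time_s: 5.05
ee_pos: [0.4985, 0.0956, 0.0531]
orientation: [-0.658, 0.753, -0.0, 0.001]
force: [-3.2, 0.5, 9.3]
width: 0.0458
[0.49846936 0.09556248 0.05306914] [-3.24885634  0.50843737  9.30334098]
side 9.666666666666666
0 [(295, 352), (195, 306), (395, 398), (270, 408), (319, 299)]
-0.01 [(329, 368), (229, 322), (429, 414), (305, 424), (352, 314)]
-0.02 [(363, 384), (263, 338), (463, 430), (340, 440), (386, 330)]
top 4.142857142857143
0 [(152, 315), (158, 260), (145, 369), (95, 308), (208, 322)]
-0.01 [(149, 334), (156, 279), (143, 388), (93, 327), (206, 341)]
-0.02 [(147, 352), (154, 298), (141, 406), (91, 345), (203, 359)]
```

View pics/side5.png

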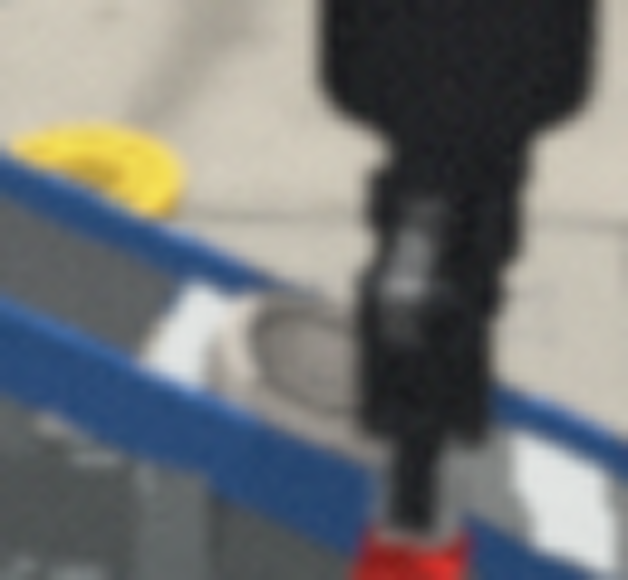

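View pics/top5.png

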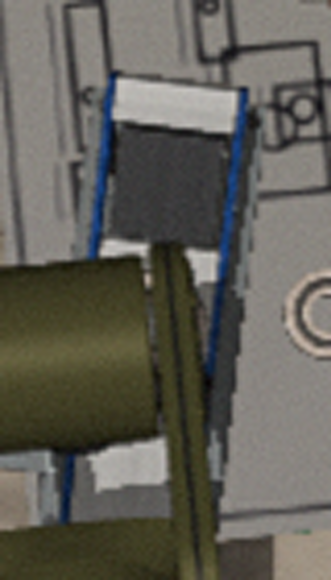

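The side view shows the bearing's rear rim at about (215,345) and its far rim at (310,293). I check these against the flat outline computed from the given sizes, because Fx of −3.2 N is more than the bearing's weight explains.

Run:
```python
from h import *
c=read_camera("side"); x0,y0,x1,y1=300,205,365,265; f=9
im=cv2.resize(c["img"][y0:y1,x0:x1],None,fx=f,fy=f,interpolation=cv2.INTER_CUBIC)
im=cv2.convertScaleAbs(im,alpha=1.5,beta=10)
y=np.radians(-7.8);o=np.array([.5455,.0583,0]);ex=np.array([np.cos(y),np.sin(y),0]);ey=np.array([-np.sin(y),np.cos(y),0]);ez=np.array([0,0,1.])
t=np.radians(20);a=ex*np.cos(t)+ez*np.sin(t);n=-ex*np.sin(t)+ez*np.cos(t)
X=-.008
for h,col in((0,(0,200,0)),(.016,(0,0,255))):
    p=o+ex*X+ez*(.062+.364*X)+n*h
    pts=[((np.array(proj(c,p+.031*(a*np.cos(g)+ey*np.sin(g))))-[x0,y0]+.5)*f) for g in np.linspace(0,6.29,90)]
    cv2.polylines(im,[np.int32(pts)],True,col,1)
cv2.imwrite("pics/ov.png",im)
print(bot.get_state()["force"],bot.get_state()["moment"])
```

```text
[-1.70248428 -0.09492069  8.78783407] [0.27312852 0.31337208 0.04244426]
```

View pics/ov.png

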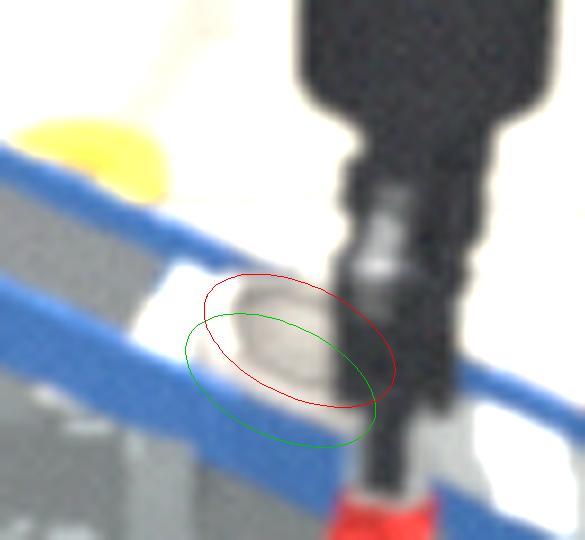

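Run:
```python
from h import *
acc=0
for i in range(6):
    c=read_camera("side"); acc=acc+c["img"].astype(float)
im=acc/6; x0,y0,x1,y1=310,225,345,260; f=16
im=cv2.resize(im[y0:y1,x0:x1],None,fx=f,fy=f,interpolation=cv2.INTER_CUBIC)
im=np.clip((im-40)*1.3,0,255).astype(np.uint8)
cv2.imwrite("pics/b6.png",im); print(bot.get_state()["force"],bot.get_state()["time_s"])
```

```text
[-3.25190534  0.71686642  9.77600178] 5.5
```

View pics/b6.png

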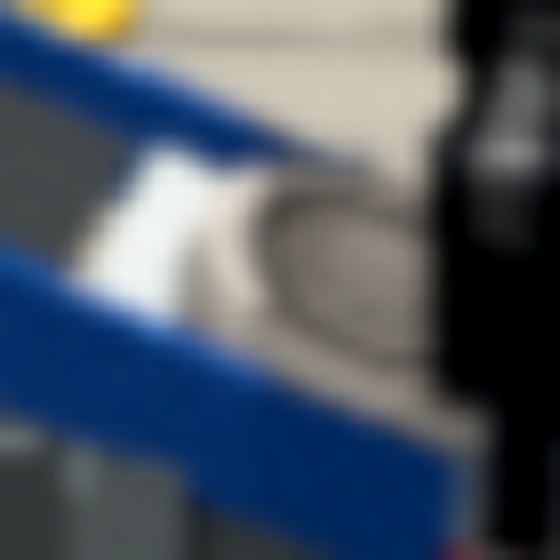

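The front of the bearing looks about 4 mm higher than the flat outline predicts. With the steady −3 N in x, it may be wedged slightly on the finger. I ease the finger 3 mm down-slope so it can settle.

```bash
python3 -m crank '[{"x":-0.1,"y":0.01,"z":0,"roll":0,"claw":-0.07},{"x":-0.1,"y":0.01,"z":0,"roll":0,"claw":-0.07},{"x":-0.1,"y":0.02,"z":0,"roll":0,"claw":-0.07},{"x":0,"y":0,"z":0,"roll":0,"claw":-0.07},{"x":0,"y":0,"z":0,"roll":0,"claw":-0.07},{"x":0,"y":0,"z":0,"roll":0,"claw":-0.07}]'
cat > look.py <<'E'
import sys
from h import *
acc=0;F=[];pp=[]
for i in range(6):
    c=read_camera("side"); acc=acc+c["img"].astype(float); s=bot.get_state();F.append(s["force"]);pp.append(s["ee_pos"])
im=acc/6; x0,y0,x1,y1=310,225,345,260; f=16
im=cv2.resize(im[y0:y1,x0:x1],None,fx=f,fy=f,interpolation=cv2.INTER_CUBIC)
im=np.clip((im-40)*1.3,0,255).astype(np.uint8)
cv2.imwrite(sys.argv[1],im); print(np.mean(F,0),np.mean(pp,0))
E
python3 look.py pics/b7.png
```

```text
time_s: 6.25
ee_pos: [0.4964, 0.0958, 0.0531]
orientation: [-0.658, 0.753, -0.001, 0.002]
force: [1.3, -0.1, 7.5]
width: 0.0456
[ 0.99442856 -0.6748862   6.93128097] [0.49634438 0.09583881 0.05312436]
```

View pics/b7.png

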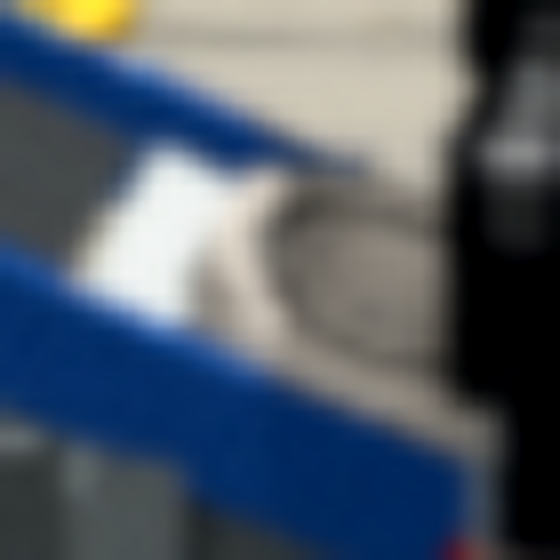

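```bash
cat > ov.py <<'E'
import sys
from h import *
c=read_camera("side"); im0=cv2.imread(sys.argv[1]); x0,y0,f=310,225,16; out=[]
y=np.radians(-7.8);o=np.array([.5455,.0583,0]);ex=np.array([np.cos(y),np.sin(y),0]);ey=np.array([-np.sin(y),np.cos(y),0]);ez=np.array([0,0,1.])
T=np.radians(20)
A=ex*np.cos(T)+ez*np.sin(T);N=-ex*np.sin(T)+ez*np.cos(T)
im=im0.copy()
L=lambda P,col:cv2.polylines(im,[np.int32([((np.array(proj(c,p))-[x0,y0]+.5)*f) for p in P])],False,col,1)
for sy in(-.033,.033):  # wall tops: calibration check
    L([o+ex*X+ez*(.062+.364*X)+ey*sy+N*.012 for X in(-.12,.09)],(0,255,255))
L([o+ex*.033+ez*.074+ey*s for s in(-.033,.033)],(255,255,0))
X=float(sys.argv[3])
for tl,col in((20,(0,0,255)),(12,(0,255,0))):
    t=np.radians(tl);a=ex*np.cos(t)+ez*np.sin(t);n=-ex*np.sin(t)+ez*np.cos(t)
    piv=o+ex*X+ez*(.062+.364*X)+A*.031   # rear bottom rim stays on the face
    p=piv-a*.031+n*.016
    L([p+.031*(a*np.cos(g)+ey*np.sin(g)) for g in np.linspace(0,6.29,90)],col)
cv2.imwrite(sys.argv[2],im)
E
python3 ov.py pics/b7.png pics/o7.png -0.009
```

```text
(no output)
```

View pics/o7.png

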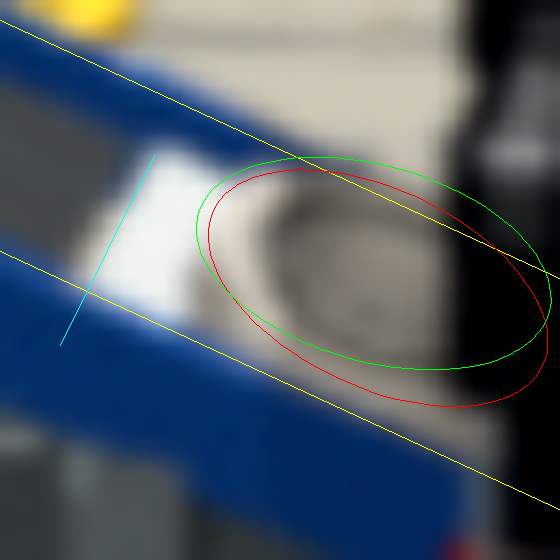

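The wall and lip lines agree with the picture. The bearing's outline matches the flat (red) outline at x ≈ −9 mm and not the tilted one; it followed the finger when I eased it, so it rests on the finger. I do one rest check and then hand in.

```bash
python3 -m crank '[{"x":0,"y":0,"z":0,"roll":0,"claw":-0.07},{"x":0,"y":0,"z":0,"roll":0,"claw":-0.07},{"x":0,"y":0,"z":0,"roll":0,"claw":-0.07},{"x":0,"y":0,"z":0,"roll":0,"claw":-0.07}]'
python3 look.py pics/b8.png
python3 - <<'E'
from h import *
a=cv2.imread("pics/b7.png").astype(int);b=cv2.imread("pics/b8.png").astype(int);d=abs(a-b);print("diff mean/max",d.mean(),d.max())
s=bot.get_state();print(s["time_s"],s["qd"].round(4))
E
```

```text
time_s: 7.1
ee_pos: [0.4963, 0.0958, 0.0531]
orientation: [-0.658, 0.753, -0.001, 0.002]
force: [0.4, -0.3, 5.9]
width: 0.0457
[ 1.05657732 -0.50494494  7.08831769] [0.49633771 0.09583729 0.05311959]
diff mean/max 0.6542857142857142 5
7.4 [ 0.0005  0.0006  0.0016  0.0017  0.0001 -0.0005]
```

View pics/b8.png

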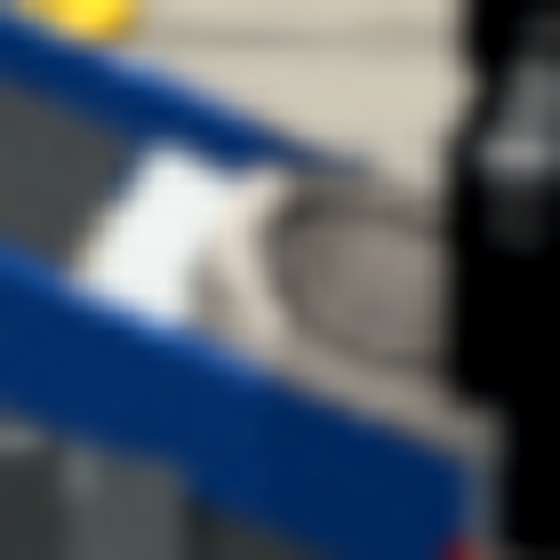

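The picture has not changed: the bearing's rear rim is still at (210,250) and it is at rest against the finger. I hand the job in.

```bash
python3 -c "
from bench import bot
print(bot.job_done())"
```

```text
the job is handed in; nothing more can be done
None
```

I pressed the red ejector with one finger, the bearing popped out of its nest, and the other finger stopped it on the slide. I then handed the job in with the ejector held down and the finger against the bearing. `job_done` gave no verdict.

- **Place and tilt:** the side camera puts the bearing's centre at about x = −9 mm in the slide's frame, clear of the nest and short of the lower end. Its outline fits lying flat at 20°, to about 2°.
- **At rest:** pictures taken about a second apart showed no motion.
- **Wedging doubt:** just after the catch the wrist read about −3 N in x, and the bearing's front looked slightly raised. I eased the finger about 2 mm down the slope; the bearing followed and the reading dropped to about +1 N.
- **Not measured directly:** the final +1 N in x is opposite to the bearing's push, probably friction on the ejector. That the finger still bears on it I take only from the bearing following the finger and then resting there. The arm hid the slide from the top camera, so its sideways position is only known from the walls, which leave it about 2 mm either way.
- **Other things on the bench:** I did not measure them again at the end, but no move went near them.

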